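# Start the custard cooker and its timer

### The arm

A 7-joint arm with a two-finger parallel gripper is mounted at the origin on the work surface. World frame = base frame: x ahead of the robot, y to its left, z up, the work surface at z = 0. Lengths are in m, angles in rad, forces in N, time in s.
With the tool pointing down it reaches from about 0.425 to 0.925 m from the base axis. Payload 6.8 kg.
Tool frame: the origin (TCP) lies at the very end of the fingers, on their centre line; the grasp point (between the pads) lies 19 mm behind it; y points along the fingers, z is the direction in which the jaws open and shut, and the axes are right-handed (so a half turn about y gives the same grasp; the last joint's range is limited). The gripper opens to 85 mm and grips with 20 to 120 N. Pads are 22 mm wide; open, the fingers measure 114 mm over their backs; the gripper's body (76 mm by 85 mm) begins 54 mm behind the grasp point. The pads swing forward as they close: fully open they stand 13 mm farther back than shut.
Start: joints at [-1.425, 0.477, 0.022, 1.555, -0.011, 1.109, -0.083], TCP at [0.169, 0.653, 0.195] pointing down, gripper open.
Joint ranges: [-2.96, 2.96], [-0.34, 2.1], [-1.41, 1.46], [0.24, 2.44], [-1.37, 4.51], [0.17, 1.92], [-2.96, 2.96]. Speed limits (rad/s): [2.39, 2.39, 3.14, 3.14, 3.14, 3.14, 3.14].

### API

Orientations are given as a rotation vector (axis times angle).
In Python, from bench import r gives the robot as it stands.
- The arm moves only by the tool drive_tool, never from a script. Its argument "series" is a list of rows, each a list of 7 numbers: the shift along the tool's x, y, z in mm, then the turn, a rotation vector about the tool's x, y, z in degrees, then the finger opening in mm, from 0 to 85.4. In form: [[tx, ty, tz, wx, wy, wz, grip], ...]. A call has 1 to 5 rows; each row is the pose to reach, as a shift and turn from the pose measured when the call began, along the tool's axes at that moment; what a row does not reach only later rows make up. A row lasts 1/10 s, in which the tool goes at most 50 mm and 8.59 degrees, less where a joint would pass 70% of its speed; a pose out of reach is approached as far as the arm can. A call with a gripper value outside its range is refused whole. The fingers move at their own pace and stop on an object; "squeeze" is the grip in N (left out, the last holds). Time passes only in rows, so rows that repeat a pose let the fingers close. It gives the time, the measured TCP pose, the force and the opening at its end, in the units of the state.
- r.get_obs(): the state, without advancing time (a new reading comes with each control period).
- r.grab_frame(name): name is "side" or "top" or "wrist"; returns a dict with "frame" (420x560x3 uint8, blue, green, red), "intrinsics" (3x3 intrinsics, pixels), "distortion" ([k1, k2, p1, p2, k3] as OpenCV has them; the pictures are not rectified), "rvec" (rotation vector, rad) and "tvec" (3), from world to camera coordinates, as OpenCV has them. Camera axes: x right, y down, z forward; pixel columns grow to the right and rows downward; lengths in m; the calibration is good to about 2 mm. A picture is of the moment at which its call begins. There is no depth.
- r.hand_in(): hands the job in, once; it reports no verdict.
The state is a dict: "clock": time; "joints": joint angles; "qvel": joint speeds; "tau": joint torques, N m; "tcp_pos": TCP position; "orientation": TCP orientation; "contact_force": force on the tool from outside, world axes, zero at the start; "moment": the same for the moment, N m; "grip_width": finger opening in m.
Only numpy, scipy, OpenCV 4.12 (cv2) and the standard library are available. Lean on these libraries where they do the work, as an engineer would, in place of code of your own. Each camera call takes 0.05 s, during which the arm holds its last target.

### The job

Start the custard cooker, working with a fingertip and light presses only: first switch on the green mains rocker, then the white stirrer rocker (it must be turning before any heat), then the red heat rocker, each by pressing down its raised end nearest you; last, tap the green start key of the white bench timer and let it come back up. Leave the blue chill rocker, the dial and the timer's black stop key alone, and do not pick up or push about the timer or any of the loose things on the bench.

Things in the scene. Friction and masses are not known exactly. Their poses are not given: they have to be found in the camera images.
- cooker: Steel bench custard cooker, fixed. Origin on the bench under the middle of its control console; x points away from the worker, y left. Console: x -70 to +102, y -120 to +120 mm, dark face rising away from the worker by 0.12 rad, 98 mm high under the four rockers. They stand in a row along y at -82, -27, +27, +82 mm, pivots at x -18: green always at the right end, the others in any order.
- lid_top (a point): Top of the black stirrer motor over the cooker's drum: the highest point, 344 mm above the bench. The drum and its steel housing stand left of the console, cooker x -50 to +200 mm, y 130 to 430 mm, 259 mm high at the lid.
- mains (a joint): Mains switch, the green rocker on the cooker's console. 42 mm long (towards and away from the worker), 26 mm wide, V-shaped, pivoted across its middle. 0 = off (end nearest the worker stands up), 0.36 rad = on. Snap action: pressed about 3 mm down at its press point, with 3 to 5 N, it throws over by itself and stays; whole travel there about 5 mm.
- mains_press (a point): Point on the top of the green rocker's worker-side end, mid-width, 15 mm from the pivot: press down here to switch on. About 9 mm above the console face when off; moves with the rocker. A finger here should not reach back across the pivot.
- stirrer (a joint): Stirrer switch, the white rocker on the cooker's console. Same size, action and values as the mains rocker.
- stirrer_press (a point): Point on the top of the white rocker's worker-side end, mid-width, 15 mm from the pivot: press down here to switch on. About 9 mm above the console face when off; moves with the rocker. A finger here should not reach back across the pivot.
- heat (a joint): Heat switch, the red rocker on the cooker's console. Same size, action and values as the mains rocker.
- heat_press (a point): Point on the top of the red rocker's worker-side end, mid-width, 15 mm from the pivot: press down here to switch on. About 9 mm above the console face when off; moves with the rocker. A finger here should not reach back across the pivot.
- chill (a joint): Chill switch, the blue rocker on the cooker's console. Same size, action and values as the mains rocker.
- chill_press (a point): Point on the top of the blue rocker's worker-side end, mid-width, 15 mm from the pivot: press down here to switch on. About 9 mm above the console face when off; moves with the rocker. A finger here should not reach back across the pivot.
- dial_mark (a point): White pointer mark on the rim of the cooker's black temperature dial (42 mm across, 18 mm proud, behind the rockers); already set, not to be moved.
- timer: White bench timer, loose, about 0.3 kg, 80 mm deep (x), 124 mm wide (y), 40 mm high at the display along its back edge. Origin at the centre of its underside; x points away from the worker, y left. In front of the display: green start key on the left, black stop key on the right, 58 mm apart, each 42 mm wide and 28 mm deep.
- start_key (a joint): Green start key of the timer. 0 = up, 0.006 m = fully down; a light spring key, 1 to 4 N over its 6 mm, that comes back up by itself. The timer registers it from 0.002 m.
- start_key_top (a point): Centre of the top of the green start key, 33 mm above the bench when up.
- stop_key (a joint): Black stop key of the timer, not to be pressed. 0 = up, 0.006 m = fully down; a light spring key, 1 to 4 N over its 6 mm, that comes back up by itself.
- ramekin: Bystander, loose: white ceramic ramekin, 80 mm across, 50 mm high. Origin at its underside.
- bowl: Bystander, loose: steel mixing bowl, 170 mm across, 65 mm high. Origin at its underside.
- spatula: Bystander, loose: spatula lying on the bench in front of the worker.
- cutter: Bystander, loose: round steel pastry cutter, 76 mm across, 45 mm high. Origin at its underside.
- essence: Bystander, loose: amber essence bottle, 52 mm across, 140 mm high. Origin at its underside.

How it is judged:
On the way, in this order (a step that is already met when the one before it is completed fails the run):
1. the green mains rocker is on (value of joint mains above 0.27 rad), for 0.1 s.
2. the white stirrer rocker is on (value of joint stirrer above 0.27 rad), for 0.1 s.
3. the red heat rocker is on (value of joint heat above 0.27 rad), for 0.1 s.
4. the timer's green start key is pressed (value of joint start_key above 0.002 m), for 0.05 s.
At the end, for the whole second after the job is handed in: Mains, stirrer and heat rockers on (over 0.27 of 0.36 rad), chill rocker off (under 0.09 rad), both timer keys up again (under 1 mm), the timer lying flat and still within 25 mm of where it stood (value of joint each of mains, stirrer, heat above 0.27 rad and value of joint chill below 0.09 rad and value of joint each of start_key, stop_key below 0.001 m and distance of timer from where it was at the start of the episode below 0.025 m and angle between timer's own z axis and vertical below 0.1 rad and linear speed of timer below 0.02 m/s); the robot touches nothing.
It fails at once if something is switched out of order: the stirrer on with the mains off, the heat on with the stirrer off, or the timer's start key pressed with the heat off ((value of joint stirrer above 0.18 rad and value of joint mains below 0.18 rad) or (value of joint heat above 0.18 rad and value of joint stirrer below 0.18 rad) or (value of joint start_key above 0.002 m and value of joint heat below 0.18 rad)).
It fails at once if a control to be left alone is worked: the chill switch goes over, the timer's stop key is pressed, or the dial's mark moves more than 5 mm (value of joint chill above 0.18 rad or value of joint stop_key above 0.002 m or distance of dial_mark from where it was at the start of the episode above 0.005 m).
It fails at once if the timer is shoved, lifted or carried more than 25 mm, or tipped (distance of timer from where it was at the start of the episode above 0.025 m or angle between timer's own z axis and vertical above 0.2 rad).
It fails at once if the cooker, a switch or the timer is pressed harder than 30 N (contact force between any of the fingers, the arm and cooker above 30 N or contact force between the fingers and mains above 30 N or contact force between the fingers and stirrer above 30 N or contact force between the fingers and heat above 30 N or contact force between the fingers and chill above 30 N or contact force between any of the fingers, the arm and timer above 30 N).
It fails at once if a bystander is moved more than 25 mm (distance of any of ramekin, bowl, spatula, cutter, essence from where it was at the start of the episode above 0.025 m).
It also fails if it takes over 58 s, if anything falls off the work surface, if the arm or the gripper's body presses on something with over 40 N, if the wrist force passes 120 N, or if a joint passes its speed limit or range.

## Working session

There is one attempt and no reset: what is moved stays moved. The work goes in short steps, Python scripts to look and compute and a tool call to move; the robot and the scene stay as the last step left them, time stands still between calls to the robot, and variables do not carry over. Pictures are saved under pics/ and viewed, and the job is handed in when it is done.

Besides the shell and the picture viewer there is one more tool, called as a command line: name --pt "numbers of a row" for each row, then --argument value for the rest. drive_tool: Moves the arm, as the interface text tells. Its arguments: {"type":"object","properties":{"series":{"type":"array","items":{"type":"array","items":{"type":"number"}}},"squeeze":{"type":"number"}},"required":["series"]}

```bash
mkdir -p pics
cat > h.py <<'E'
import numpy as np, cv2
from scipy.spatial.transform import Rotation as R
def proj(f,P):
    return cv2.projectPoints(np.float64(P).reshape(-1,1,3),f['rvec'],f['tvec'],f['intrinsics'],f['distortion'])[0].reshape(-1,2)
def ray(f,uv):
    n=cv2.undistortPoints(np.float64(uv).reshape(-1,1,2),f['intrinsics'],f['distortion']).reshape(-1,2)
    M=cv2.Rodrigues(np.float64(f['rvec']))[0]; t=np.float64(f['tvec']).reshape(3)
    d=np.c_[n,np.ones(len(n))]@M; return -M.T@t,d
def onz(f,uv,z):
    c,d=ray(f,uv); return c+d*((z-c[2])/d[:,2])[:,None]
E
python3 - <<'E'
from bench import r
import cv2,pickle
o=r.get_obs(); print(o)
F={}
for n in ("side","top","wrist"):
    F[n]=r.grab_frame(n); cv2.imwrite(f'pics/{n}0.png',F[n]['frame'])
pickle.dump(F,open('F0.pkl','wb'))
E
```

```text
{'clock': 0.0, 'joints': array([-1.425102  ,  0.47782434,  0.02235026,  1.55643639, -0.01148561,
        1.10930636, -0.08311277]), 'qvel': array([-5.06646194e-05, -7.21700417e-04,  7.51468750e-04, -1.18391108e-03,
       -4.91800152e-04,  9.83718304e-04,  2.36300406e-03]), 'tau': array([-2.08545298e-04, -5.96436203e+01,  1.60744753e+00, -2.81197643e+01,
        1.23624664e-02,  9.05409863e-03, -2.65867413e-06]), 'tcp_pos': array([0.16934354, 0.65273557, 0.1936161 ]), 'orientation': array([-1.56344548,  0.19934023, -0.19921687]), 'contact_force': array([-0.15881536, -0.32989652, -0.21361693]), 'moment': array([-0.00333972,  0.00879719,  0.03257892]), 'grip_width': 0.08583582213859707}
```

View pics/side0.png

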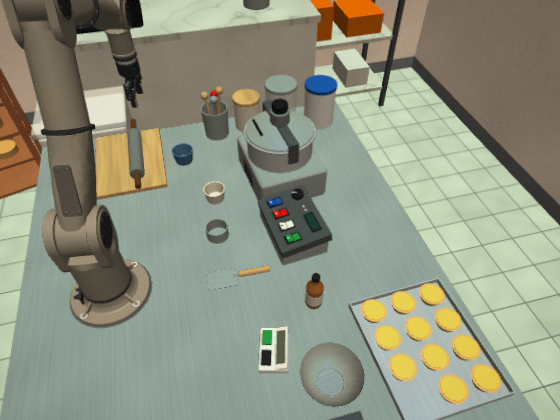

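View pics/top0.png

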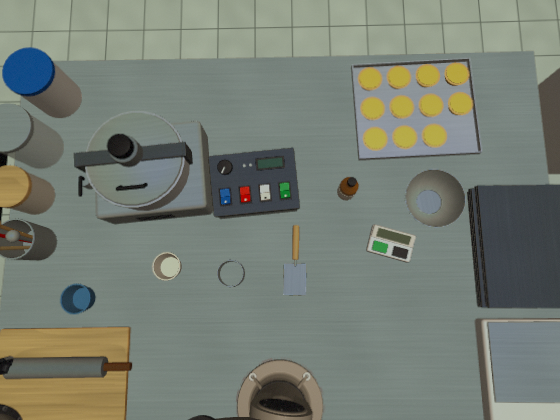

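View pics/wrist0.png

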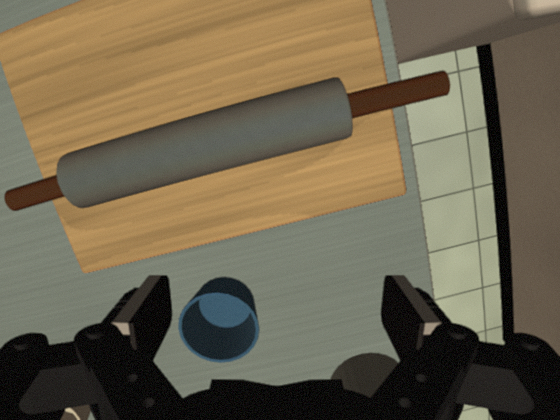

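Run:
```python
import pickle; from h import *
F=pickle.load(open('F0.pkl','rb'))
def blobs(n,roi):
    f=F[n]; im=f['frame']; x0,y0,x1,y1=roi; h=cv2.cvtColor(im,cv2.COLOR_BGR2HSV).astype(int); H,S,V=h[...,0],h[...,1],h[...,2]
    m={'green':(abs(H-62)<15)&(S>120)&(V>60),'red':((H<8)|(H>172))&(S>150)&(V>80),'blue':(abs(H-110)<12)&(S>140)&(V>60),'white':(S<60)&(V>165)}
    out={}
    for k,mm in m.items():
        z=np.zeros(mm.shape,np.uint8); z[y0:y1,x0:x1]=mm[y0:y1,x0:x1]
        N,l,st,c=cv2.connectedComponentsWithStats(z)
        for i in np.argsort(-st[1:,4])[:2]+1:
            if st[i,4]>15: print(n,k,st[i],c[i].round(1)); out.setdefault(k,c[i])
    return out
T=blobs('top',(205,145,300,218)); S=blobs('side',(258,185,330,260))
T2=blobs('top',(360,220,420,270)); S2=blobs('side',(250,320,295,380))
for n in F: print(n,ray(F[n],[[280,210]]) )
def tri(a,b):
    c1,d1=ray(F['top'],[a]);c2,d2=ray(F['side'],[b]); d1=d1[0];d2=d2[0]
    A=np.c_[d1,-d2]; s=np.linalg.lstsq(A,c2-c1,rcond=None)[0]; p,q=c1+s[0]*d1,c2+s[1]*d2
    return (p+q)/2,np.linalg.norm(p-q)
for k in ('green','white','red','blue'):
    if k in T and k in S: print(k,*tri(T[k],S[k]),onz(F['top'],[T[k]],.103))
print('start',tri(T2['green'],S2['green']),onz(F['top'],[T2['green']],.033))
for n,roi in (('top',(200,140,420,270)),('side',(245,180,335,385))):
    x0,y0,x1,y1=roi; im=F[n]['frame'][y0:y1,x0:x1]; k=min(800/im.shape[1],600/im.shape[0]); cv2.imwrite(f'pics/{n}0z.png',cv2.resize(im,None,fx=k,fy=k,interpolation=cv2.INTER_CUBIC)); print(n,k)
```

```text
top green [280 182  10  16 133] [284.4 189.5]
top red [240 186  11  16 146] [244.8 193.4]
top blue [220 188  11  17 141] [224.9 195.6]
top white [260 185  10  15 111] [264.4 191.6]
side green [285 232  16  11 101] [292.9 236.9]
side red [273 208  15  10  91] [280.4 212.6]
side blue [268 197  14   9  78] [275.  201.2]
side white [258 224  19  36 367] [264.5 246.6]
side white [313 185  17  42 260] [324. 204.]
top green [373 241  15  12 126] [379.8 246.3]
top white [368 225  47  37 413] [391.  242.9]
side green [262 330  10  15 128] [266.8 336.8]
side white [ 250  320   45   60 1095] [274.4 347.5]
side white [262 374   6   6  21] [264.6 376.4]
side (array([ 0.31411954, -0.83605777,  1.16237393]), array([[ 0.17733636,  0.6516039 , -0.73755451]]))
top (array([ 0.31368657, -0.02654691,  1.3222579 ]), array([[ 0.16818125,  0.0148354 , -0.98573007]]))
wrist (array([0.10112856, 0.67021117, 0.37229832]), array([[ 0.25165043, -0.05592327, -0.96646523]]))
green [ 0.57818988 -0.02095606  0.10297442] 0.0010686964960189649 [[ 0.57873071 -0.02097705  0.103     ]]
white [0.54216383 0.03396157 0.02651339] 0.09424880037156014 [[0.57388979 0.03418916 0.103     ]]
red [0.56811016 0.0881337  0.10327635] 0.0024421538687012185 [[0.56941493 0.08813852 0.103     ]]
blue [0.56375478 0.14329159 0.10276887] 0.0008752772150828985 [[0.56415376 0.14325511 0.103     ]]
start (array([ 0.42480781, -0.28894707,  0.03082589]), np.float64(0.0010514371101478003)) [[ 0.42514746 -0.28852314  0.033     ]]
top 3.6363636363636362
side 2.926829268292683
```

View pics/top0z.png

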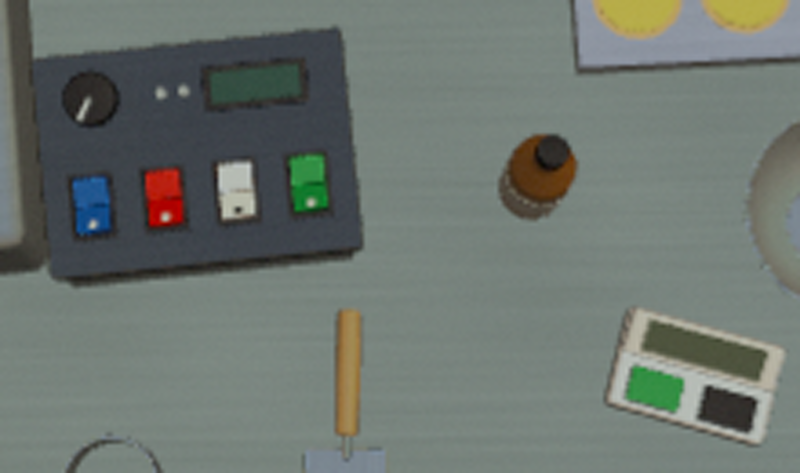

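View pics/side0z.png

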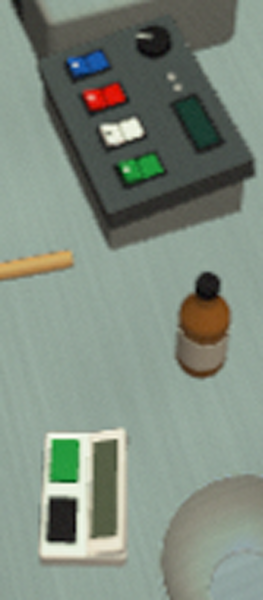

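```bash
cat >> h.py <<'E'
yaw=np.arctan2(0.0146,0.1643)
def Rt(yaw):  # tool x = forward, y down, z left
    c,s=np.cos(yaw),np.sin(yaw); return np.c_[[c,s,0],[0,0,-1],[-s,c,0]]
def step(o,p,M):
    A=R.from_rotvec(o['orientation']).as_matrix()
    return (A.T@(np.array(p)-o['tcp_pos'])*1000).round(1), np.degrees(R.from_matrix(A.T@M).as_rotvec()).round(2)
E
python3 - <<'E'
import pickle; from h import *
from bench import r
F=pickle.load(open('F0.pkl','rb'))
d=np.array([[93,224],[166,216],[238,210],[311,202]])/3.636+[200,140]
print(onz(F['top'],d,.105).round(4))
k=np.array([[655,389],[728,409]])/3.636+[200,140]
P=onz(F['top'],k,.033);print(P, P[0]-P[1], np.linalg.norm(P[0]-P[1]))
o=r.get_obs(); print(R.from_rotvec(o['orientation']).as_matrix().round(3)); 
print(step(o,[.45,-.02,.2],Rt(yaw)))
print(step(o,[.45,-.02,.2],Rt(yaw+np.pi)))
E
```

```text
[[ 0.5469  0.1408  0.105 ]
 [ 0.5523  0.0857  0.105 ]
 [ 0.556   0.0313  0.105 ]
 [ 0.5613 -0.0239  0.105 ]]
[[ 0.42329152 -0.28938634  0.033     ]
 [ 0.40712913 -0.34480423  0.033     ]] [0.01616239 0.05541789 0.        ] 0.057726639059930564
[[ 0.968 -0.     0.251]
 [-0.251 -0.001  0.968]
 [ 0.    -1.    -0.001]]
(array([ 440.6,   -5.3, -580.9]), array([ 8.000e-02, -1.962e+01, -1.000e-02]))
(array([ 440.6,   -5.3, -580.9]), array([1.0000e-02, 1.6038e+02, 1.1000e-01]))
```

drive_tool --pt "135 -15 -145 0 -10 0 0" --pt "273 -27 -294 0 -20 0 0" --pt "273 -27 -294 0 -20 0 0" --pt "273 -27 -294 0 -20 0 0" --pt "273 -27 -294 0 -20 0 0" --squeeze 20

```text
clock: 0.65
tcp_pos: [0.2884, 0.4316, 0.2113]
orientation: [-1.571, -0.075, 0.075]
contact_force: [1.4, 0.6, 0.6]
grip_width: 0.0122
```

Run:
```python
from h import *; from bench import r
o=r.get_obs(); print(o['joints'],o['tcp_pos'],step(o,[.36,.30,.22],Rt(yaw)),step(o,[.48,-.02,.22],Rt(yaw)))
```

```text
[-1.10839744e+00  2.05003783e-01  7.10065623e-03  1.90497586e+00
 -1.20480723e-03  1.03319918e+00  5.65256523e-01] [0.28840736 0.43164651 0.21125079] (array([  58.7,   -8.6, -137.9]), array([ 0.09,  0.38, -0.03])) (array([ 147.7,   -8.1, -467.8]), array([ 0.09,  0.38, -0.03]))
```

drive_tool --pt "45 -8 -110 0 0 0 0" --pt "59 -8 -138 0 0 0 0" --pt "80 -8 -220 0 0 0 0" --pt "105 -8 -310 0 0 0 0" --pt "148 -8 -468 0 0 0 0"

```text
clock: 1.15
tcp_pos: [0.3921, 0.2049, 0.2188]
orientation: [-1.571, -0.075, 0.075]
contact_force: [1.6, -0.7, 0.6]
grip_width: 0.0
```

Run:
```python
from h import *; from bench import r
o=r.get_obs(); print(o['joints'],o['tcp_pos'],step(o,[.48,-.02,.22],Rt(yaw)))
```

```text
[-0.8047703   0.05542151  0.18976135  2.06365784 -0.01116034  1.02429377
  1.05648977] [0.39207157 0.20493522 0.21877769] (array([  66.2,   -1. , -232.3]), array([ 0.07,  0.38, -0.01]))
```

drive_tool --pt "30 -1 -110 0 0 0 0" --pt "66 -1 -232 0 0 0 0" --pt "66 -1 -232 0 0 0 0" --pt "66 -1 -232 0 0 0 0" --pt "66 -1 -232 0 0 0 0"

```text
clock: 1.65
tcp_pos: [0.4802, -0.0224, 0.2202]
orientation: [-1.571, -0.074, 0.074]
contact_force: [0.4, 0.8, -0.4]
grip_width: 0.0001
```

Run:
```python
from h import *; from bench import r
import pickle
o=r.get_obs(); print(o['joints'],o['tcp_pos'],o['contact_force'],step(o,[.48,-.02,.22],Rt(yaw)))
F={n:r.grab_frame(n) for n in('wrist','top')}
for n in F: cv2.imwrite(f'pics/{n}1.png',F[n]['frame'])
pickle.dump(F,open('F1.pkl','wb'))
```

```text
[-0.48495942  0.12298967  0.44237918  1.99920465 -0.05980119  1.03147082
  1.65003002] [ 0.48017522 -0.02241427  0.22024566] [ 0.36399793  0.82238762 -0.37030379] (array([0.1, 0.2, 2.4]), array([0.07, 0.31, 0.02]))
```

View pics/wrist1.png

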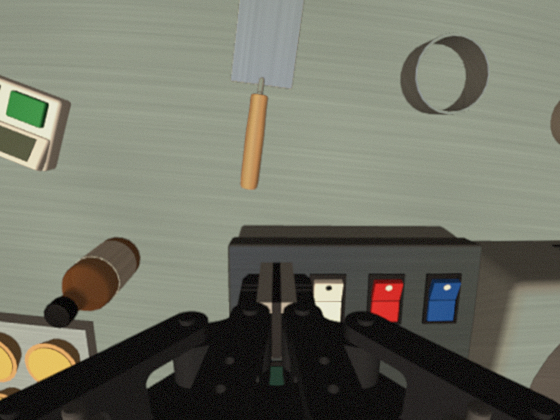

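Run:
```python
import pickle; from h import *
F=pickle.load(open('F1.pkl','rb'))
print(onz(F['wrist'],[[329,287.5],[388,287.5],[447,287.5]],.105).round(4))
x,y=np.array([np.cos(yaw),np.sin(yaw)]),np.array([-np.sin(yaw),np.cos(yaw)])
print(onz(F['wrist'],[[27,108]],.033))
for k,p in dict(g=(.5785,-.021),w=(.5736,.0342),r=(.569,.0881),b=(.564,.1433)).items(): print(k,np.array(p)-.015*x)
```

```text
[[0.5556 0.032  0.105 ]
 [0.551  0.0859 0.105 ]
 [0.5466 0.1417 0.105 ]]
[[ 0.42257707 -0.28620545  0.033     ]]
g [ 0.56355887 -0.0223277 ]
w [0.55865887 0.0328723 ]
r [0.55405887 0.0867723 ]
b [0.54905887 0.1419723 ]
```

Run:
```python
from h import *; from bench import r
o=r.get_obs(); print(step(o,[.5605,-.0233,.120],Rt(yaw)))
```

```text
(array([ 79.4, 100.5,  -3.7]), array([ 0.2 , -0.16,  0.06]))
```

drive_tool --pt "45 30 -2 0 0 0 0" --pt "79.4 60 -3.7 0 0 0 0" --pt "79.4 90 -3.7 0 0 0 0" --pt "79.4 98 -3.7 0 0 0 0" --pt "79.4 98 -3.7 0 0 0 0"

```text
clock: 2.25
tcp_pos: [0.5588, -0.023, 0.1213]
orientation: [-1.573, -0.065, 0.07]
contact_force: [0.0, -0.9, 0.4]
grip_width: -0.0001
```

Run:
```python
from h import *; from bench import r
o=r.get_obs(); print(o['clock'],o['tcp_pos'],o['contact_force'],step(o,[.5605,-.0233,.105],Rt(yaw)))
for n in('wrist','side'):
  f=r.grab_frame(n); cv2.imwrite(f'pics/{n}2.png',f['frame'] if n=='wrist' else cv2.resize(f['frame'][170:270,230:370],None,fx=5,fy=5))
```

```text
2.25 [ 0.55877365 -0.02297713  0.12131947] [ 0.0310586  -0.8894667   0.43423305] (array([ 1.7, 16.3, -0.4]), array([ 0.21, -0.16, -0.16]))
```

View pics/wrist2.png

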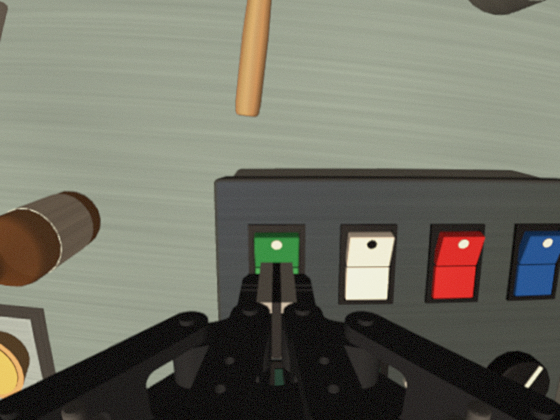

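View pics/side2.png

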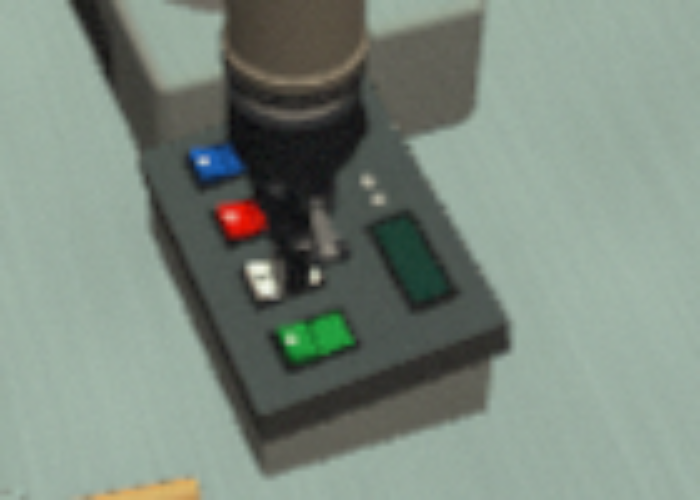

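Run:
```python
from h import *; from bench import r
o=r.get_obs(); p=o['tcp_pos']; M=R.from_rotvec(o['orientation']).as_matrix()
for n in('wrist','side','top'):
  f=r.grab_frame(n); print(n,proj(f,[p,p-.011*M[:,0],p+.011*M[:,0],[.561,-.0233,.105]]).round(1).tolist())
  if n=='top': cv2.imwrite('pics/top2.png',cv2.resize(f['frame'][140:240,200:320],None,fx=6,fy=6))
```

```text
wrist [[277.1, 251.9], [277.1, 232.2], [277.1, 270.9], [276.7, 240.5]]
side [[287.9, 234.3], [284.6, 235.2], [291.2, 233.3], [288.0, 238.1]]
top [[285.2, 194.4], [285.6, 198.4], [284.8, 190.5], [285.3, 195.7]]
```

View pics/top2.png

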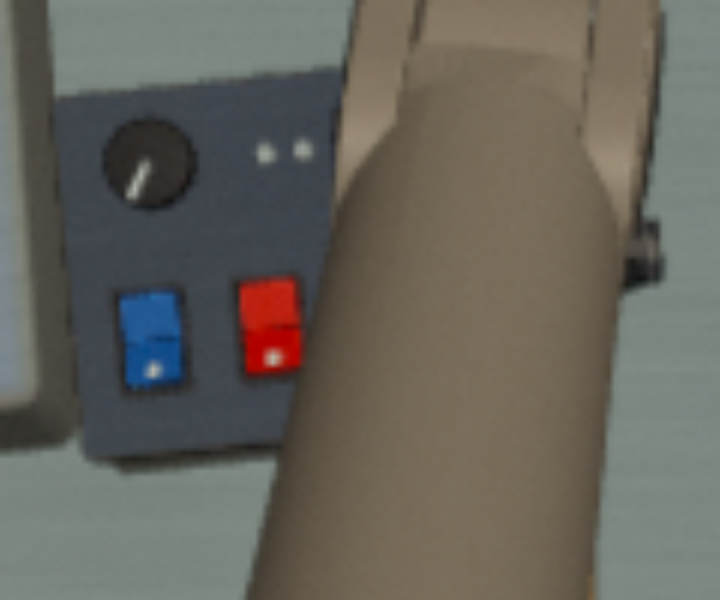

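Run:
```python
from h import *; from bench import r
o=r.get_obs(); p=o['tcp_pos']
f=r.grab_frame('side'); a=f['frame'][205:250,262:318]; b=np.clip((a.astype(float)/130)**.6*255,0,255).astype(np.uint8)
cv2.imwrite('pics/side3.png',cv2.resize(b,None,fx=12,fy=12,interpolation=cv2.INTER_NEAREST))
g=r.grab_frame('wrist')
for d in(0,.01,.02,.03): print(d,proj(f,[p+[0,0,d]])-[262,205],proj(g,[p+[-.011,0,d],p+[.011,0,d]]).tolist())
b=g['frame'][220:320,220:340]; b=np.clip((b.astype(float)/160)**.5*255,0,255).astype(np.uint8)
cv2.imwrite('pics/wrist3.png',cv2.resize(b,None,fx=6,fy=6,interpolation=cv2.INTER_NEAREST))
```

```text
0 [[26.12756636 29.11602919]] [[278.85431017637956, 232.6120486662863], [275.2691385949679, 271.10819876236656]]
0.01 [[26.16848692 27.05351053]] [[278.9373788198446, 239.10206612258168], [275.1640775768778, 279.3355253018017]]
0.02 [[26.2098791  24.96811859]] [[279.0296568683634, 246.32599983663354], [275.04777339496115, 288.44454035388384]]
0.03 [[26.2517513  22.85946006]] [[279.13273914573733, 254.41383274807816], [274.91837193025555, 298.58088709400573]]
```

View pics/side3.png

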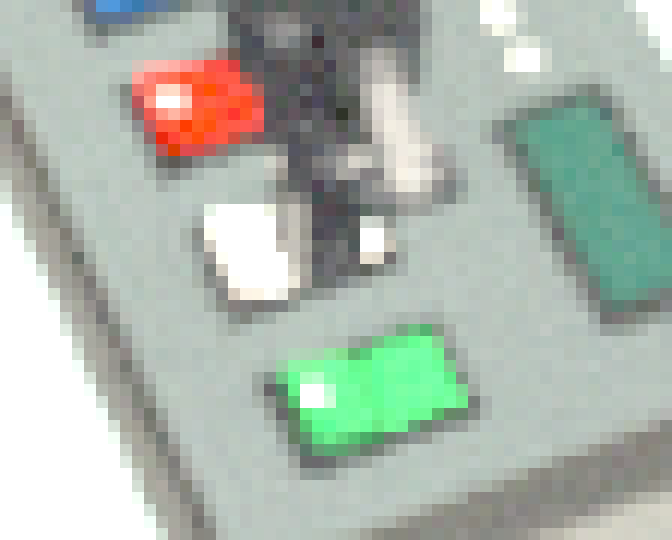

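View pics/wrist3.png

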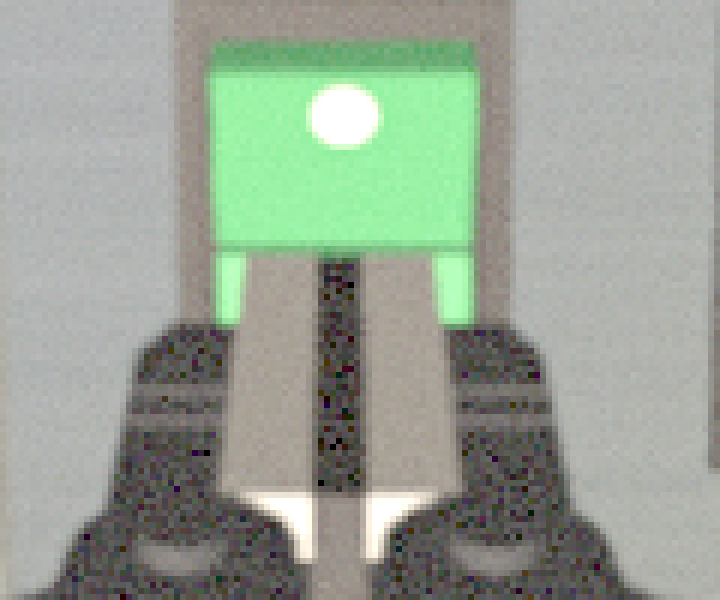

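Run:
```python
from h import *; from bench import r
o=r.get_obs(); p=o['tcp_pos']; S=r.grab_frame('side'); W=r.grab_frame('wrist')
for a,b in (((260,262.5),(287.4,229)),((260,262.5),(287.4,230)),):
    c1,d1=ray(W,[a]);c2,d2=ray(S,[b]); d1=d1[0];d2=d2[0]
    s=np.linalg.lstsq(np.c_[d1,-d2],c2-c1,rcond=None)[0]; u,v=c1+s[0]*d1,c2+s[1]*d2
    print((u-p)*1e3,(v-p)*1e3)
print(o['grip_width'],o['contact_force'])
```

```text
[-7.99125175 -8.11548177 33.58573578] [-4.63588456 -7.3188961  35.03537911]
[-6.46515674 -8.16616133 30.08126099] [-4.70816772 -7.74478477 30.840284  ]
0.00043147733572536015 [-0.49683132 -1.18613197  0.22410472]
```

```bash
python3 - <<'E'
from h import *; from bench import r
o=r.get_obs(); p=o['tcp_pos']; S=r.grab_frame('side')
M=R.from_rotvec(o['orientation']).as_matrix(); print(M.round(3))
for dz in(0,15,32):
  for dx in (-11,-6,0,6,11,16): print(dz,dx,((proj(S,[p+np.array([dx,-8,dz])/1e3])-[262,205])*12).round())
E
python3 - <<'E'
import cv2,sys; sys.path.insert(0,'.')
im=cv2.imread('pics/wrist0.png')
cv2.imwrite('pics/w0z.png',cv2.convertScaleAbs(cv2.resize(im[250:420],None,fx=1.4,fy=1.4),alpha=2.5))
E
```

```text
[[ 0.996  0.003 -0.086]
 [ 0.086 -0.003  0.996]
 [ 0.002 -1.    -0.003]]
0 -11 [[279. 385.]]
0 -6 [[298. 380.]]
0 0 [[320. 376.]]
0 6 [[343. 371.]]
0 11 [[361. 367.]]
0 16 [[380. 363.]]
15 -11 [[280. 347.]]
15 -6 [[299. 343.]]
15 0 [[321. 339.]]
15 6 [[344. 334.]]
15 11 [[363. 330.]]
15 16 [[381. 326.]]
32 -11 [[280. 305.]]
32 -6 [[299. 301.]]
32 0 [[322. 296.]]
32 6 [[345. 291.]]
32 11 [[364. 287.]]
32 16 [[383. 283.]]
```

View pics/w0z.png

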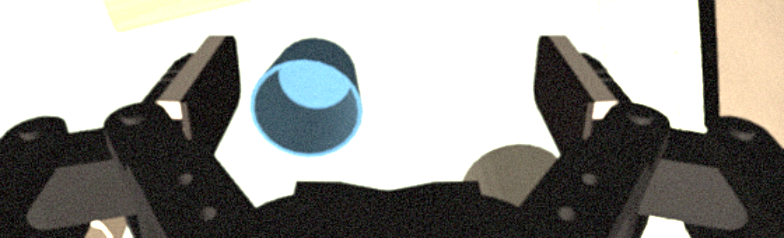

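drive_tool --pt "-2 6 0 0 0 0 0" --pt "-2 11 0 0 0 0 0" --pt "-2 13 0 0 0 0 0" --pt "-2 13 0 0 0 0 0"

```text
clock: 3.15
tcp_pos: [0.5583, -0.0234, 0.1094]
orientation: [-1.573, -0.068, 0.067]
contact_force: [0.0, 0.1, -0.1]
grip_width: 0.0001
```

drive_tool --pt "0 2 0 0 0 0 0" --pt "0 4 0 0 0 0 0" --pt "0 4 0 0 0 0 0"

```text
clock: 3.45
tcp_pos: [0.5581, -0.0235, 0.1051]
orientation: [-1.573, -0.068, 0.067]
contact_force: [-0.0, 0.3, -0.5]
grip_width: 0.0001
```

Run:
```python
from h import *; from bench import r
o=r.get_obs(); p=o['tcp_pos']; print(o['clock'],p,o['contact_force'],o['moment'])
for n in('side','wrist'):
  f=r.grab_frame(n); a=f['frame'][205:250,262:318] if n=='side' else f['frame'][200:320,220:360]; k=12 if n=='side' else 5
  print(proj(f,[p]))
  cv2.imwrite(f'pics/{n}4.png',cv2.resize(np.clip((a.astype(float)/130)**.6*255,0,255).astype(np.uint8),None,fx=k,fy=k,interpolation=cv2.INTER_NEAREST))
```

```text
3.45 [ 0.55813666 -0.02345788  0.10507267] [-0.03929453  0.27104834 -0.50185522] [0.03446748 0.0561708  0.03376166]
[[287.11486973 238.30157538]]
[[277.07037121 251.62133531]]
```

View pics/side4.png

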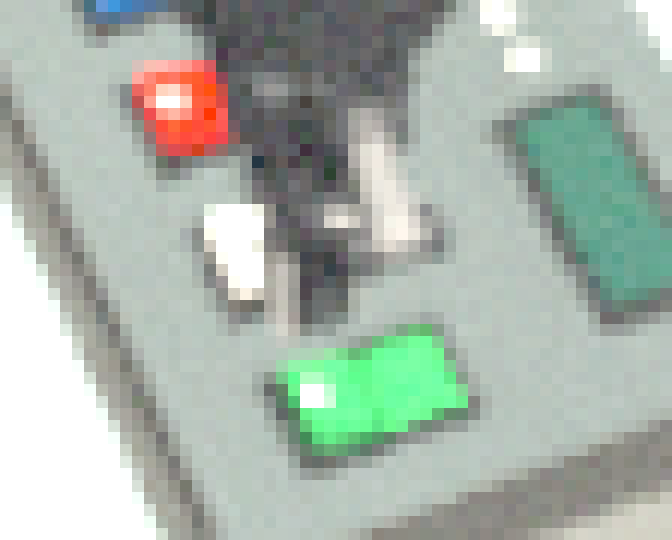

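View pics/wrist4.png

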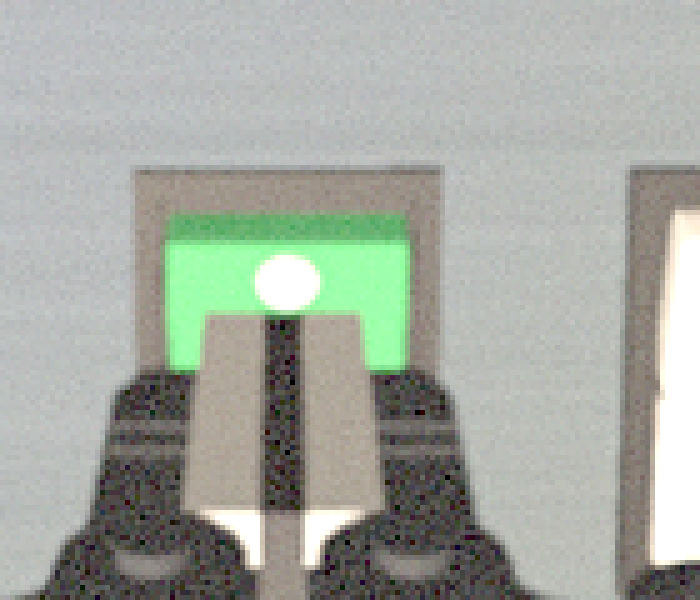

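drive_tool --pt "-1 2 0 0 0 0 0" --pt "-1 4 0 0 0 0 0" --pt "-1 4 0 0 0 0 0"

```text
clock: 3.85
tcp_pos: [0.557, -0.0235, 0.101]
orientation: [-1.573, -0.068, 0.067]
contact_force: [0.1, 0.2, -0.5]
grip_width: 0.0001
```

drive_tool --pt "0 2 0 0 0 0 0" --pt "0 4 0 0 0 0 0" --pt "0 4 0 0 0 0 0"

```text
clock: 4.15
tcp_pos: [0.5568, -0.0235, 0.0967]
orientation: [-1.573, -0.067, 0.068]
contact_force: [0.6, 0.6, 0.1]
grip_width: 0.0
```

```bash
cat > look.py <<'E'
import sys
from h import *; from bench import r
o=r.get_obs(); p=o['tcp_pos']; print(o['clock'],p,o['contact_force'],o['moment'])
x0,y0=262,205
if len(sys.argv)>2: x0,y0=int(sys.argv[2]),int(sys.argv[3])
for n in('side','wrist'):
  f=r.grab_frame(n); a=f['frame'][y0:y0+45,x0:x0+56] if n=='side' else f['frame'][170:310,200:360]; k=8 if n=='side' else 2.5
  cv2.imwrite(f'pics/t{n}.png',cv2.resize(np.clip((a.astype(float)/130)**.6*255,0,255).astype(np.uint8),None,fx=k,fy=k,interpolation=cv2.INTER_NEAREST))
A,B=[cv2.imread(f'pics/t{n}.png') for n in('side','wrist')]
h=min(A.shape[0],B.shape[0]); cv2.imwrite(f'pics/{sys.argv[1]}.png',cv2.resize(np.hstack([A[:h],B[:h]]),None,fx=.93,fy=.93))
E
python3 look.py c5
```

```text
4.15 [ 0.55680952 -0.02352286  0.09668936] [0.58709558 0.64329433 0.12940203] [0.01297931 0.07095684 0.03529336]
```

View pics/c5.png

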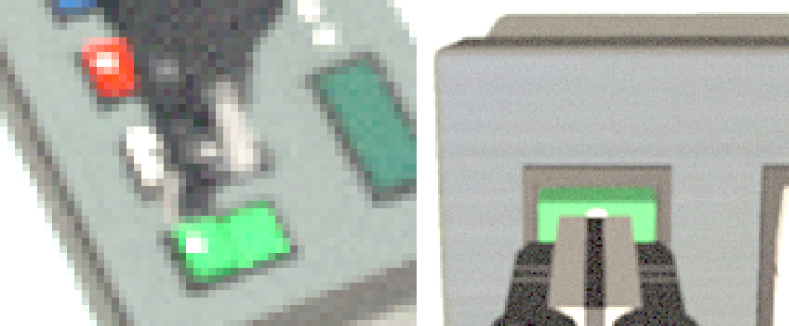

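drive_tool --pt "0 2 0 0 0 0 0" --pt "0 4 0 0 0 0 0" --pt "0 4 0 0 0 0 0"

```text
clock: 4.55
tcp_pos: [0.5568, -0.0236, 0.0926]
orientation: [-1.573, -0.067, 0.068]
contact_force: [-0.3, -0.5, -0.5]
grip_width: -0.0003
```

drive_tool --pt "0 2 0 0 0 0 0" --pt "0 3 0 0 0 0 0" --pt "0 3 0 0 0 0 0"

```text
clock: 4.85
tcp_pos: [0.5566, -0.0236, 0.0894]
orientation: [-1.573, -0.067, 0.068]
contact_force: [-0.7, -0.4, -0.3]
grip_width: 0.0003
```

```bash
python3 look.py c6
```

```text
4.85 [ 0.5566112  -0.02358226  0.08942913] [-0.67583207 -0.38052542 -0.34494728] [-0.02416456 -0.00684301 -0.01418686]
```

View pics/c6.png

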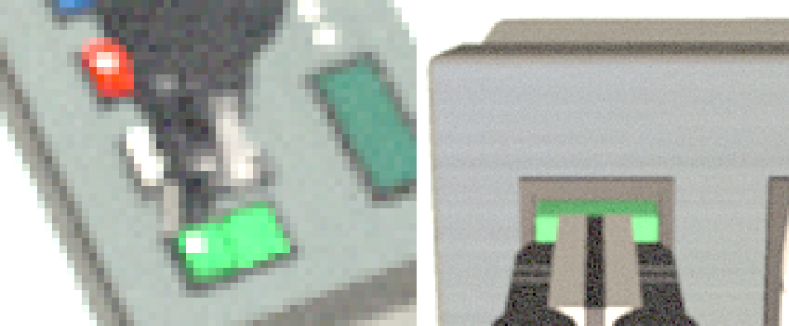

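drive_tool --pt "0 2 0 0 0 0 0" --pt "0 3 0 0 0 0 0" --pt "0 3 0 0 0 0 0"

```text
clock: 5.25
tcp_pos: [0.5566, -0.0236, 0.0864]
orientation: [-1.573, -0.067, 0.068]
contact_force: [-0.8, -0.3, -0.6]
grip_width: 0.0
```

drive_tool --pt "0 2 0 0 0 0 0" --pt "0 2 0 0 0 0 0"

```text
clock: 5.45
tcp_pos: [0.5564, -0.0236, 0.0841]
orientation: [-1.573, -0.066, 0.068]
contact_force: [-0.5, 0.7, -0.0]
grip_width: -0.0001
```

```bash
python3 look.py c7
```

```text
5.45 [ 0.55638901 -0.02358498  0.08414367] [-0.52194862  0.74595916 -0.03304396] [0.03401599 0.02685352 0.03517423]
```

View pics/c7.png

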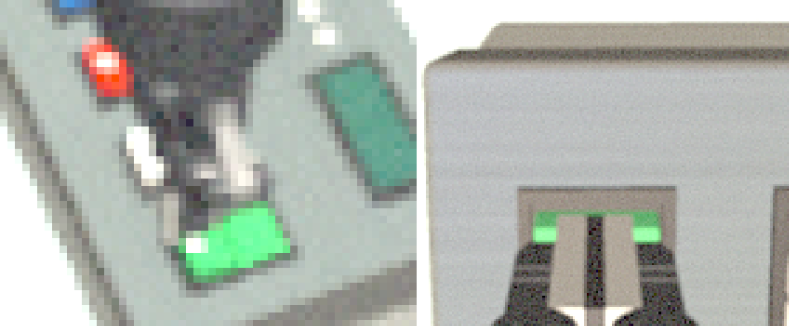

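drive_tool --pt "1 2 0 0 0 0 0" --pt "1 2 0 0 0 0 0"

```text
clock: 5.75
tcp_pos: [0.5576, -0.0234, 0.0821]
orientation: [-1.573, -0.067, 0.068]
contact_force: [-0.8, 0.5, -0.5]
grip_width: 0.0003
```

drive_tool --pt "0.5 2 0 0 0 0 0" --pt "0.5 2 0 0 0 0 0"

```text
clock: 5.95
tcp_pos: [0.5579, -0.0234, 0.0798]
orientation: [-1.573, -0.066, 0.069]
contact_force: [-0.7, 0.5, 0.7]
grip_width: 0.0003
```

```bash
python3 look.py c8
```

```text
5.95 [ 0.55792337 -0.02343291  0.0798254 ] [-0.68567208  0.47039946  0.71801493] [ 0.02078265 -0.01714684  0.00542087]
```

View pics/c8.png

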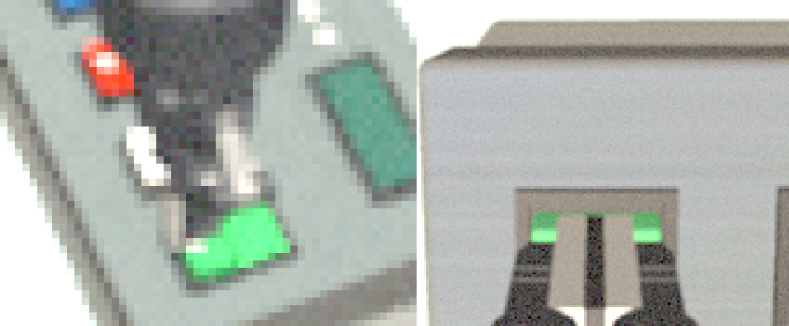

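drive_tool --pt "0.5 2 0 0 0 0 0" --pt "0.5 2 0 0 0 0 0"

```text
clock: 6.25
tcp_pos: [0.5584, -0.0234, 0.0778]
orientation: [-1.573, -0.066, 0.069]
contact_force: [0.5, -0.0, 0.1]
grip_width: -0.0001
```

drive_tool --pt "0 2 0 0 0 0 0" --pt "0 2 0 0 0 0 0"

```text
clock: 6.45
tcp_pos: [0.5581, -0.0234, 0.0755]
orientation: [-1.573, -0.066, 0.069]
contact_force: [0.8, -0.3, 0.5]
grip_width: -0.0
```

```bash
python3 look.py c9
```

```text
6.45 [ 0.5581434  -0.02341554  0.07550131] [ 0.76648739 -0.34469517  0.51551662] [ 0.05604231 -0.04284364  0.00201098]
```

View pics/c9.png

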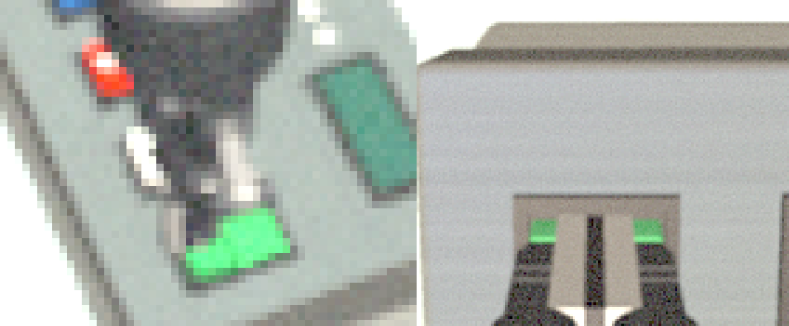

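drive_tool --pt "0 1.5 0 0 0 0 0" --pt "0 1.5 0 0 0 0 0"

```text
clock: 6.75
tcp_pos: [0.5582, -0.0234, 0.0741]
orientation: [-1.573, -0.066, 0.069]
contact_force: [-0.2, 0.3, 0.4]
grip_width: -0.0001
```

drive_tool --pt "0 1.5 0 0 0 0 0" --pt "0 1.5 0 0 0 0 0"

```text
clock: 6.95
tcp_pos: [0.558, -0.0234, 0.0723]
orientation: [-1.573, -0.066, 0.07]
contact_force: [0.2, 0.2, 0.8]
grip_width: 0.0001
```

```bash
python3 look.py c10
```

```text
6.95 [ 0.55798311 -0.02339938  0.07231522] [0.17644173 0.2111026  0.79813417] [-0.00633618  0.04547424  0.03630113]
```

View pics/c10.png

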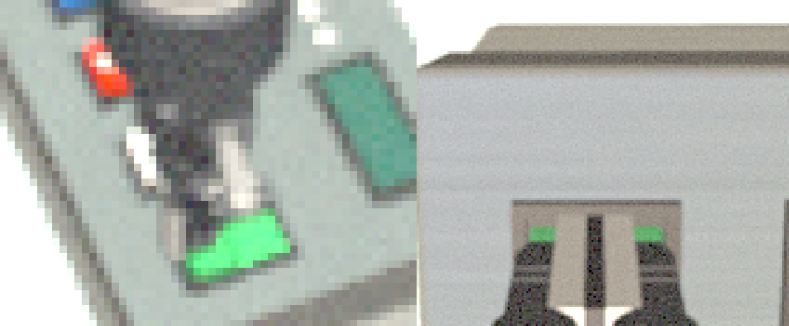

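drive_tool --pt "0 1.5 0 0 0 0 0" --pt "0 1.5 0 0 0 0 0"

```text
clock: 7.25
tcp_pos: [0.558, -0.0234, 0.0708]
orientation: [-1.573, -0.066, 0.07]
contact_force: [0.1, 0.5, -0.0]
grip_width: 0.0003
```

drive_tool --pt "0 1.5 0 0 0 0 0" --pt "0 1.5 0 0 0 0 0"

```text
clock: 7.45
tcp_pos: [0.5579, -0.0235, 0.0693]
orientation: [-1.573, -0.065, 0.07]
contact_force: [-0.8, -0.5, 2.5]
grip_width: -0.0002
```

```bash
python3 look.py c11
```

```text
7.45 [ 0.55786808 -0.02345418  0.06930066] [-0.79736514 -0.4991289   2.53723597] [-0.03342891  0.26007566 -0.01522292]
```

View pics/c11.png

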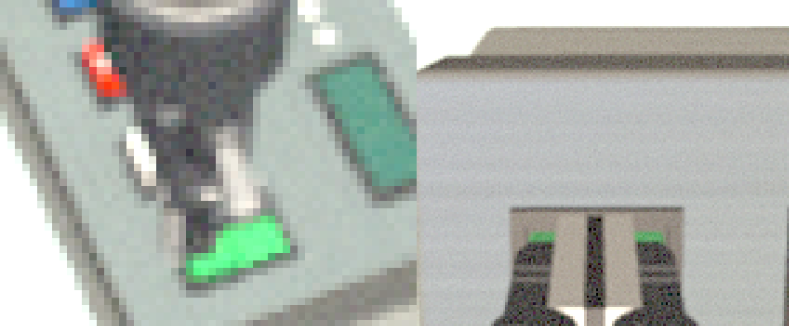

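drive_tool --pt "0 1 0 0 0 0 0" --pt "0 1.5 0 0 0 0 0"

```text
clock: 7.75
tcp_pos: [0.5575, -0.0235, 0.0678]
orientation: [-1.573, -0.065, 0.07]
contact_force: [-1.6, -0.4, 2.1]
grip_width: -0.0
```

drive_tool --pt "0 1 0 0 0 0 0" --pt "0 1.5 0 0 0 0 0"

```text
clock: 7.95
tcp_pos: [0.5576, -0.0235, 0.066]
orientation: [-1.573, -0.065, 0.07]
contact_force: [0.2, 1.1, 0.1]
grip_width: -0.0001
```

```bash
python3 look.py c12
```

```text
7.95 [ 0.55757102 -0.02346712  0.06597703] [0.20871578 1.06712194 0.07103415] [ 0.02892035  0.02286763 -0.0265575 ]
```

View pics/c12.png

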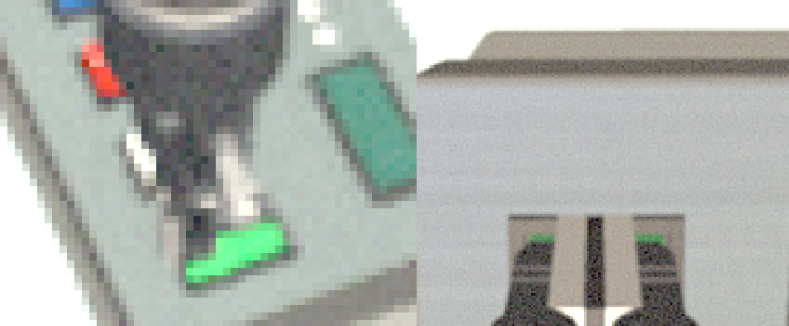

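drive_tool --pt "0 -15 0 0 0 0 0" --pt "0 -25 0 0 0 0 0" --pt "0 -25 25 0 0 0 0" --pt "0 -25 54 0 0 0 0" --pt "0 -25 54 0 0 0 0"

```text
clock: 8.55
tcp_pos: [0.5536, 0.0355, 0.0919]
orientation: [-1.571, -0.071, 0.073]
contact_force: [0.7, 0.4, -0.3]
grip_width: -0.0001
```

```bash
python3 look.py c13
python3 - <<'E'
from h import *; from bench import r
o=r.get_obs(); M=Rt(yaw); g=np.array([.5576,-.0235])
f=r.grab_frame('wrist'); cv2.imwrite('pics/w13.png',f['frame'])
for k,a,b in (('w',.5557,.0318),('r',.551,.086)):
  t=g+np.array([a,b])-[.561,-.0233]; print(k,t,step(o,[*t,.075],M))
E
```

```text
8.55 [0.55363767 0.03547631 0.09194806] [ 0.7282832   0.41395101 -0.30531859] [-0.00130195  0.01875856  0.04146409]
w [0.5523 0.0316] (array([-1.3, 16.9,  0.6]), array([ 0.19, -0.06, -0.1 ]))
r [0.5476 0.0858] (array([-1.2, 16.7, 55. ]), array([ 0.19, -0.06, -0.1 ]))
```

View pics/c13.png

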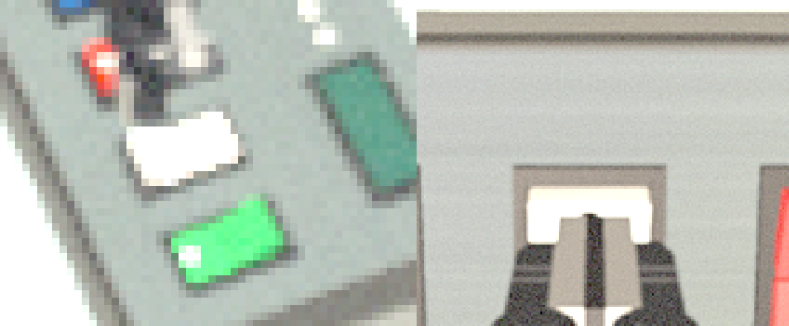

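View pics/w13.png

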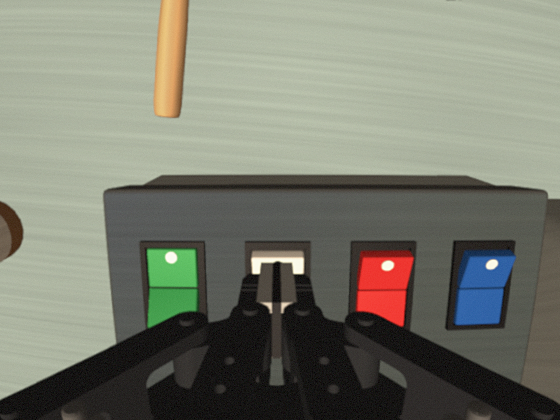

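drive_tool --pt "-1 8 0.5 0 0 0 0" --pt "-1 14 0.5 0 0 0 0" --pt "-1 19 0.5 0 0 0 0" --pt "-1 19 0.5 0 0 0 0"

```text
clock: 9.1
tcp_pos: [0.5517, 0.0298, 0.0716]
orientation: [-1.574, -0.064, 0.07]
contact_force: [0.2, 0.1, -0.4]
grip_width: -0.0003
```

drive_tool --pt "0 1 0 0 0 0 0" --pt "0 1.5 0 0 0 0 0"

```text
clock: 9.3
tcp_pos: [0.5518, 0.0296, 0.0701]
orientation: [-1.574, -0.064, 0.07]
contact_force: [-0.3, -0.7, 1.9]
grip_width: 0.0004
```

drive_tool --pt "0 1 0 0 0 0 0" --pt "0 1.5 0 0 0 0 0"

```text
clock: 9.5
tcp_pos: [0.5513, 0.0295, 0.0687]
orientation: [-1.574, -0.063, 0.07]
contact_force: [-3.3, -0.2, 3.9]
grip_width: 0.0002
```

drive_tool --pt "0 1 0 0 0 0 0" --pt "0 1.5 0 0 0 0 0"

```text
clock: 9.7
tcp_pos: [0.5513, 0.0295, 0.0671]
orientation: [-1.574, -0.063, 0.07]
contact_force: [-1.1, -1.4, 0.6]
grip_width: 0.0001
```

```bash
python3 look.py c14
```

```text
9.7 [0.55129056 0.02948999 0.06706926] [-1.1335402  -1.40227364  0.55506586] [-0.03982172  0.16581164 -0.01697078]
```

View pics/c14.png

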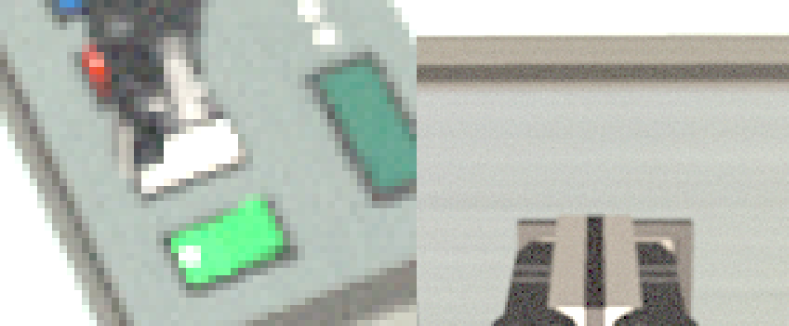

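drive_tool --pt "0 1.5 0 0 0 0 0" --pt "0 1.5 0 0 0 0 0"

```text
clock: 10.0
tcp_pos: [0.5517, 0.0296, 0.0653]
orientation: [-1.574, -0.064, 0.07]
contact_force: [0.0, 0.8, 0.7]
grip_width: 0.0001
```

drive_tool --pt "0 -15 0 0 0 0 0" --pt "0 -25 0 0 0 0 0" --pt "0 -25 25 0 0 0 0" --pt "0 -25 55 0 0 0 0" --pt "0 -25 55 0 0 0 0"

```text
clock: 10.5
tcp_pos: [0.5475, 0.0898, 0.0912]
orientation: [-1.571, -0.07, 0.073]
contact_force: [0.1, 0.9, -0.0]
grip_width: 0.0002
```

```bash
python3 look.py c15
python3 - <<'E'
from h import *; from bench import r
f=r.grab_frame('wrist'); cv2.imwrite('pics/w15.png',f['frame'])
o=r.get_obs(); print(o['tcp_pos'],step(o,[.5476,.0855,.073],Rt(yaw)))
E
```

```text
10.5 [0.5475416  0.08982869 0.091231  ] [ 0.07522581  0.87739044 -0.02245848] [-0.01620704 -0.01100047 -0.02385325]
[0.54765534 0.08413816 0.09095051] (array([ 0.1, 17.9,  1.4]), array([ 0.26, -0.2 , -0.16]))
```

View pics/c15.png

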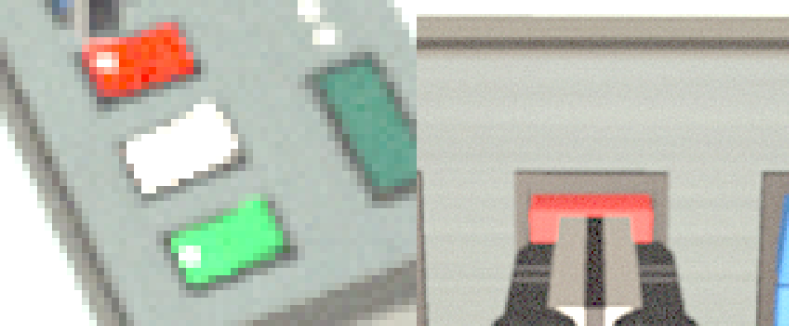

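View pics/w15.png

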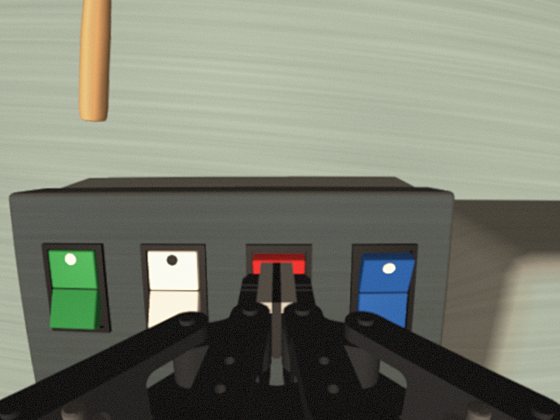

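White is on, with green and white looking alike. Red is now below the finger, and it and blue are still off.

drive_tool --pt "0 8 1.5 0 0 0 0" --pt "0 14 1.5 0 0 0 0" --pt "0 19 1.5 0 0 0 0" --pt "0 19 1.5 0 0 0 0"

```text
clock: 11.05
tcp_pos: [0.5467, 0.0849, 0.0708]
orientation: [-1.575, -0.063, 0.07]
contact_force: [-0.9, 0.2, 0.4]
grip_width: -0.0001
```

drive_tool --pt "0 1 0 0 0 0 0" --pt "0 1.5 0 0 0 0 0"

```text
clock: 11.25
tcp_pos: [0.5467, 0.0848, 0.0694]
orientation: [-1.575, -0.062, 0.07]
contact_force: [-0.7, -0.1, 3.5]
grip_width: -0.0001
```

drive_tool --pt "0 1 0 0 0 0 0" --pt "0 1.5 0 0 0 0 0"

```text
clock: 11.45
tcp_pos: [0.5463, 0.0847, 0.0679]
orientation: [-1.575, -0.062, 0.07]
contact_force: [-1.4, -0.6, 1.9]
grip_width: 0.0002
```

drive_tool --pt "0 1 0 0 0 0 0" --pt "0 1.5 0 0 0 0 0"

```text
clock: 11.65
tcp_pos: [0.5464, 0.0847, 0.0663]
orientation: [-1.575, -0.062, 0.07]
contact_force: [0.7, 0.5, 0.0]
grip_width: -0.0
```

drive_tool --pt "0 1 0 0 0 0 0" --pt "0 1.5 0 0 0 0 0"

```text
clock: 11.85
tcp_pos: [0.5466, 0.0847, 0.0646]
orientation: [-1.575, -0.062, 0.07]
contact_force: [0.3, -0.3, -0.7]
grip_width: -0.0001
```

drive_tool --pt "0 -20 0 0 0 0 0" --pt "0 -50 0 0 0 0 0" --pt "-50 -50 -10 0 0 0 0" --pt "-90 -50 -30 0 0 0 0" --pt "-100 -50 -70 0 0 0 0"

```text
clock: 12.35
tcp_pos: [0.4486, 0.0082, 0.1148]
orientation: [-1.573, -0.064, 0.077]
contact_force: [1.0, -1.2, 0.0]
grip_width: -0.0002
```

Run:
```python
from h import *; from bench import r
F={n:r.grab_frame(n) for n in('wrist','top')}
cv2.imwrite('pics/w16.png',F['wrist']['frame']); cv2.imwrite('pics/t16.png',cv2.resize(F['top']['frame'][140:280,200:430],None,fx=3.4,fy=3.4))
print(onz(F['top'],[[349,186]],.14))
o=r.get_obs(); print(o['tcp_pos'],o['joints'].round(2),step(o,[.4225,-.288,.09],Rt(np.radians(-16.3))))
```

```text
[[ 0.57759265 -0.19350041  0.14      ]]
[0.45107806 0.00224397 0.11568711] [-0.55  0.23  0.46  2.17 -0.14  0.78  1.65] (array([ -51. ,   27.6, -287. ]), array([ 0.39, 20.77, -0.25]))
```

View pics/w16.png

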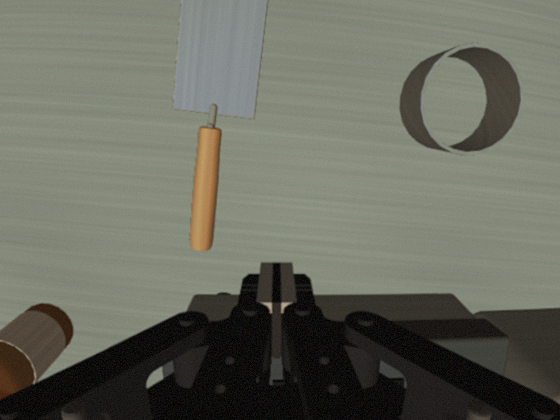

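View pics/t16.png

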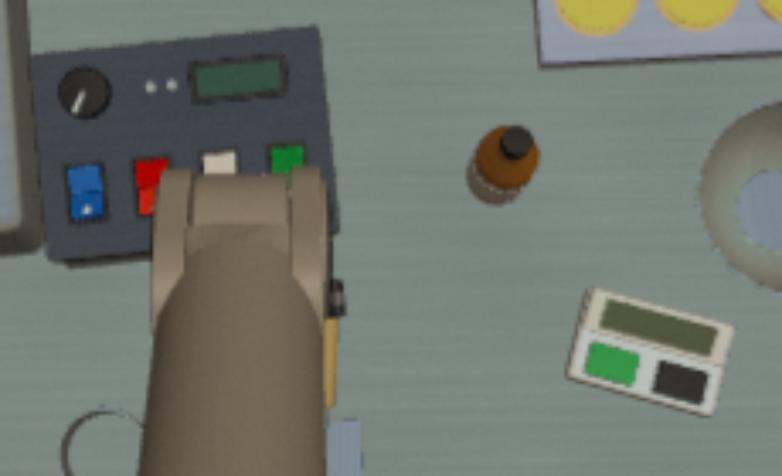

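drive_tool --pt "-10 5 -45 0 6 0 0" --pt "-20 10 -95 0 12 0 0" --pt "-30 15 -145 0 18 0 0" --pt "-40 20 -195 0 20.8 0 0" --pt "-48 24 -245 0 20.8 0 0"

```text
clock: 12.95
tcp_pos: [0.4228, -0.242, 0.0937]
orientation: [-1.566, 0.227, -0.222]
contact_force: [1.5, 0.3, -1.0]
grip_width: -0.0001
```

Run:
```python
from h import *; from bench import r
F={n:r.grab_frame(n) for n in('wrist','side')}
cv2.imwrite('pics/w17.png',F['wrist']['frame']); cv2.imwrite('pics/s17.png',cv2.resize(F['side']['frame'][180:390,230:340],None,fx=2.8,fy=2.8))
cv2.imwrite('pics/s17b.png',cv2.resize(F['side']['frame'][185:255,255:335],None,fx=8,fy=8))
o=r.get_obs(); print(o['tcp_pos'],step(o,[.4225,-.288,.09],Rt(np.radians(-16.3))))
```

```text
[ 0.42131948 -0.24813467  0.0942109 ] (array([ 12.8,   4.6, -37.7]), array([ 0.67, -0.66, -0.04]))
```

View pics/s17b.png

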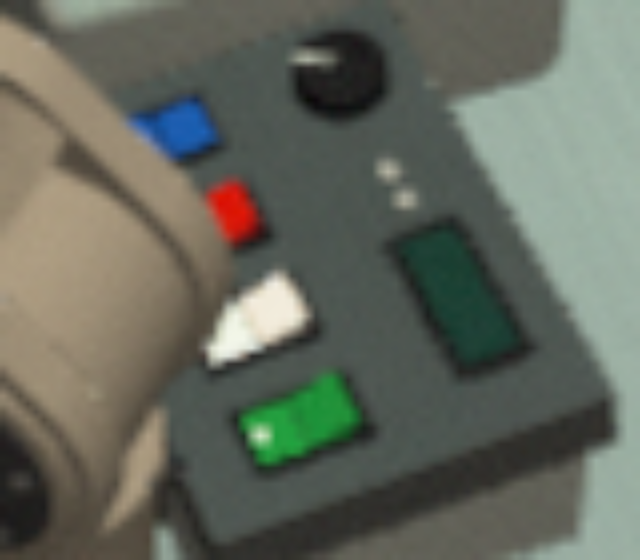

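View pics/w17.png

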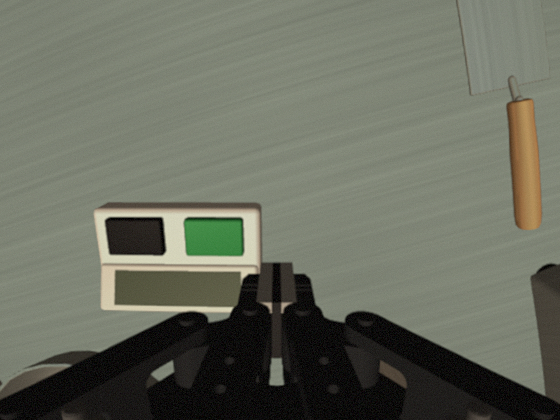

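Run:
```python
from h import *; from bench import r
f=r.grab_frame('wrist'); h=cv2.cvtColor(f['frame'],cv2.COLOR_BGR2HSV)
m=cv2.inRange(h,(50,100,40),(75,255,255)); m[:,:150]=0;m[:,255:]=0
c=max(cv2.findContours(m,0,2)[0],key=cv2.contourArea); q=cv2.minAreaRect(c); print(q,onz(f,[q[0]],.033))
o=r.get_obs(); p=o['tcp_pos']; M=R.from_rotvec(o['orientation']).as_matrix()
print(p,proj(f,[p+M@np.array([dx,-.036,0]) for dx in(-.014,-.011,-.008,-.005)]).round(1))
t=r.grab_frame('top'); cv2.imwrite('pics/t18.png',cv2.resize(t['frame'][140:280,200:430],None,fx=3.4,fy=3.4))
k=onz(f,[q[0]],.033)[0]; x=np.array([np.cos(-.2845),np.sin(-.2845)])
print(step(o,[*(k[:2]-.002*x),.06],Rt(-.2845)))
```

```text
((222.5, 236.0), (36.0, 57.0), 90.0) [[ 0.42188135 -0.2892348   0.033     ]]
[ 0.42197418 -0.24431777  0.09385017] [[286.3 250.8]
 [286.2 257.4]
 [286.2 263.9]
 [286.2 270.3]]
(array([ 10.9,  34.2, -42.7]), array([ 0.54, -0.46, -0.13]))
```

View pics/t18.png

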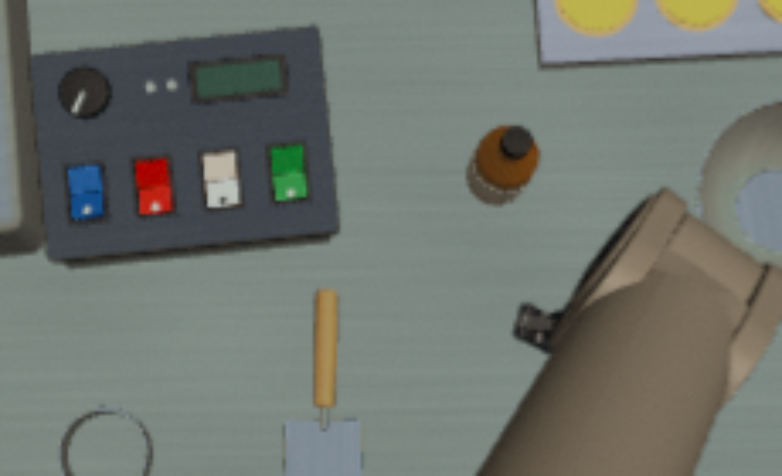

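drive_tool --pt "5 0 -22 0 0 0 0" --pt "10.5 0 -42.7 0 0 0 0" --pt "10.5 20 -42.7 0 0 0 0" --pt "10.5 34 -42.7 0 0 0 0" --pt "10.5 34 -42.7 0 0 0 0"

```text
clock: 13.65
tcp_pos: [0.4196, -0.2832, 0.0581]
orientation: [-1.565, 0.231, -0.218]
contact_force: [-1.0, 0.6, 0.1]
grip_width: -0.0001
```

```bash
python3 look.py c19 250 315
python3 - <<'E'
from h import *; from bench import r
f=r.grab_frame('wrist');cv2.imwrite('pics/w19.png',f['frame'])
o=r.get_obs(); print(o['tcp_pos'],step(o,[.4195,-.2885,.02],Rt(-.2845)))
E
```

```text
13.65 [ 0.41963769 -0.28316882  0.05811687] [-0.96886088  0.61166343  0.0533349 ] [ 0.02002644 -0.00248587 -0.0121305 ]
[ 0.42082459 -0.2849365   0.06020586] (array([-0.1, 40.2, -3.5]), array([ 0.45, -0.14, -0.17]))
```

View pics/c19.png

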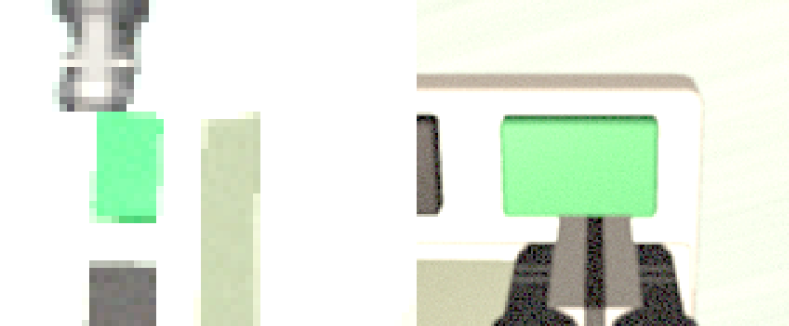

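View pics/w19.png

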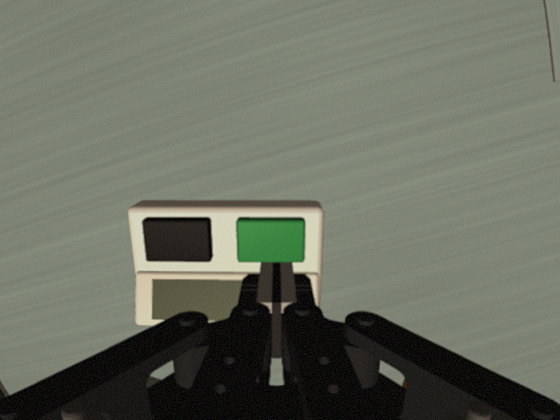

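drive_tool --pt "0 15 -3 0 0 0 0" --pt "0 30 -3.5 0 0 0 0" --pt "0 40 -3.5 0 0 0 0" --pt "0 40 -3.5 0 0 0 0" --pt "0 40 -3.5 0 0 0 0"

```text
clock: 14.3
tcp_pos: [0.4195, -0.2886, 0.0202]
orientation: [-1.566, 0.229, -0.222]
contact_force: [-0.1, 0.9, 0.5]
grip_width: -0.0002
```

```bash
python3 look.py c20 250 315
python3 - <<'E'
from h import *; from bench import r
o=r.get_obs(); print(o['tcp_pos'],step(o,[.4195,-.2885,.005],Rt(-.2845)))
E
```

```text
14.3 [ 0.41951717 -0.2886383   0.02016184] [-0.12505492  0.87304365  0.5294661 ] [ 0.02188436 -0.04024871 -0.00609088]
[ 0.41999918 -0.28884209  0.02065251] (array([-0.5, 15.7,  0.3]), array([ 0.45, -0.14, -0.12]))
```

View pics/c20.png

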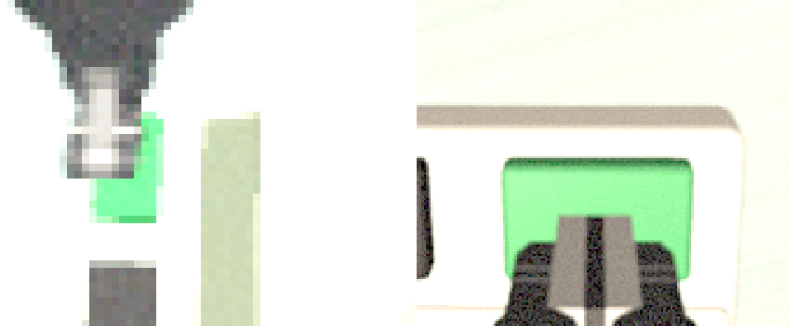

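Run:
```python
from h import *; from bench import r
o=r.get_obs(); p=o['tcp_pos']; M=R.from_rotvec(o['orientation']).as_matrix()
s=r.grab_frame('side')
for q in (p+[0,0,.037],p+[0,0,.013],[.4219,-.2892,.033],[.4219,-.2892,.057]): print(((proj(s,[q])-[250,315])*7.44).round(1))
for dx in(-11,-8,0,11,14): print(dx,((proj(s,[p+M@np.array([dx,-37,-8])/1e3])-[250,315])*7.44).round(1))
print(M.round(3))
```

```text
[[112.2 131. ]]
[[113.8 161.2]]
[[119.1 161.6]]
[[117.4 131.5]]
-11 [[ 81.5 150. ]]
-8 [[ 89.7 150.1]]
0 [[111.4 150.5]]
11 [[141.4 151.1]]
14 [[149.6 151.3]]
[[ 0.959 -0.004  0.283]
 [-0.283 -0.007  0.959]
 [-0.002 -1.    -0.008]]
```

drive_tool --pt "0 8 0 0 0 0 0" --pt "0 14 0 0 0 0 0" --pt "0 16 0 0 0 0 0" --pt "0 16 0 0 0 0 0"

```text
clock: 14.85
tcp_pos: [0.4196, -0.2888, 0.0042]
orientation: [-1.566, 0.229, -0.222]
contact_force: [-1.0, -0.1, 0.2]
grip_width: 0.0002
```

```bash
python3 look.py c21 250 315
```

```text
14.85 [ 0.41956997 -0.28878289  0.00421345] [-1.02098263 -0.12676967  0.2315999 ] [-0.02209412 -0.04343172  0.05365708]
```

View pics/c21.png

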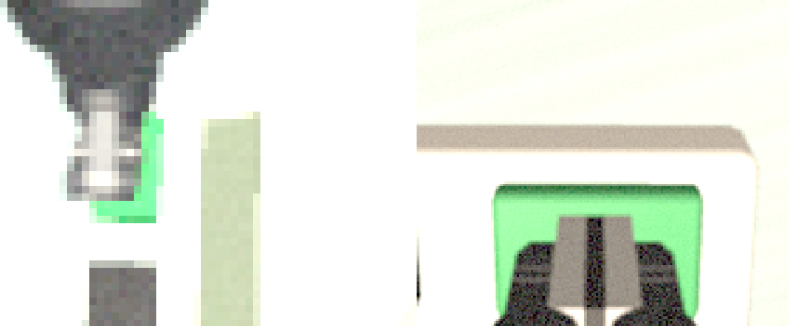

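drive_tool --pt "0 2 0 0 0 0 0" --pt "0 4 0 0 0 0 0" --pt "0 4 0 0 0 0 0"

```text
clock: 15.25
tcp_pos: [0.4197, -0.2889, 0.0004]
orientation: [-1.566, 0.228, -0.223]
contact_force: [0.3, -0.3, -0.5]
grip_width: -0.0004
```

drive_tool --pt "0 1 0 0 0 0 0" --pt "0 2 0 0 0 0 0" --pt "0 2 0 0 0 0 0"

```text
clock: 15.55
tcp_pos: [0.4197, -0.2889, -0.0017]
orientation: [-1.566, 0.228, -0.223]
contact_force: [-0.2, -0.4, -0.2]
grip_width: 0.0003
```

drive_tool --pt "0 1 0 0 0 0 0" --pt "0 2 0 0 0 0 0"

```text
clock: 15.75
tcp_pos: [0.4197, -0.2889, -0.0037]
orientation: [-1.566, 0.228, -0.223]
contact_force: [0.6, -0.0, 1.5]
grip_width: 0.0
```

```bash
python3 look.py c22 250 315
```

```text
15.75 [ 0.41968283 -0.28890218 -0.00370599] [ 0.58736678 -0.02008281  1.49349082] [0.03613537 0.02869548 0.00659671]
```

View pics/c22.png

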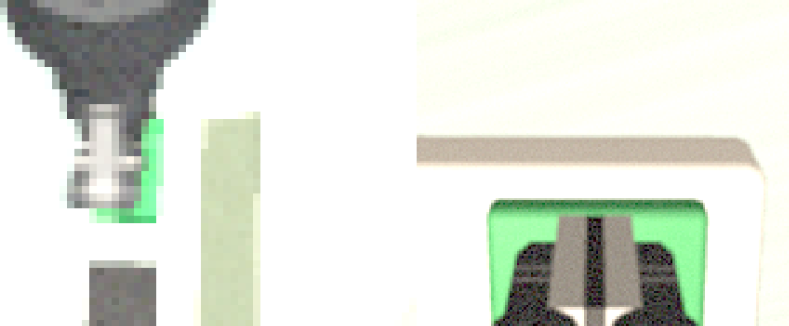

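drive_tool --pt "0 1.5 0 0 0 0 0" --pt "0 3 0 0 0 0 0" --pt "0 4 0 0 0 0 0" --pt "0 4 0 0 0 0 0"

```text
clock: 16.25
tcp_pos: [0.4197, -0.2889, -0.0078]
orientation: [-1.566, 0.228, -0.223]
contact_force: [-0.6, 0.2, 3.5]
grip_width: -0.0001
```

```bash
python3 look.py c23 250 315
```

```text
16.25 [ 0.41972247 -0.28893543 -0.00776245] [-0.58073388  0.18537654  3.5068448 ] [0.17230908 0.09747967 0.00758829]
```

View pics/c23.png

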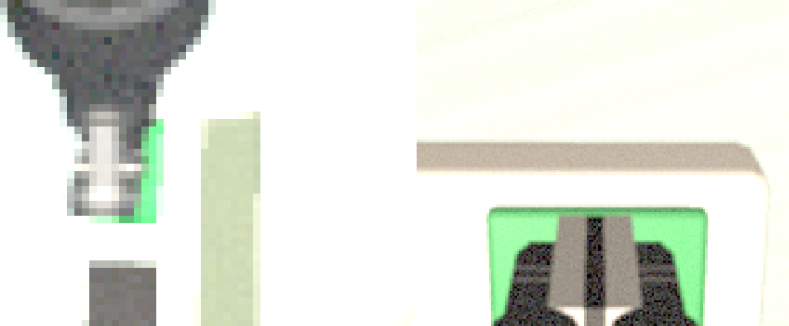

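drive_tool --pt "0 -10 0 0 0 0 0" --pt "0 -40 0 0 0 0 0" --pt "0 -80 0 0 0 0 0" --pt "-20 -100 60 0 0 0 0" --pt "-20 -100 100 0 0 0 0"

```text
clock: 16.85
tcp_pos: [0.4282, -0.1928, 0.0935]
orientation: [-1.566, 0.23, -0.23]
contact_force: [1.0, 0.4, -1.0]
grip_width: 0.0002
```

drive_tool --pt "0 0 40 0 0 0 0" --pt "0 0 80 0 0 0 0" --pt "0 0 80 0 0 0 0" --pt "0 0 80 0 0 0 0"

```text
clock: 17.25
tcp_pos: [0.4514, -0.1154, 0.0932]
orientation: [-1.566, 0.228, -0.228]
contact_force: [-0.0, -0.1, 1.4]
grip_width: -0.0005
```

Run:
```python
from h import *; from bench import r; import pickle
F0=pickle.load(open('F0.pkl','rb'))
o=r.get_obs(); print(o['tcp_pos'],o['contact_force'],abs(o['qvel']).max())
for n,(x0,y0,x1,y1) in dict(top=(200,140,430,280),side=(245,180,335,385)).items():
  a=r.grab_frame(n)['frame'][y0:y1,x0:x1]; b=F0[n]['frame'][y0:y1,x0:x1]
  k=1.7 if n=='top' else 2.9
  s=np.vstack if n=='top' else np.hstack
  im=s([b,a]); k=min(800/im.shape[1],600/im.shape[0]); cv2.imwrite(f'pics/end_{n}.png',cv2.resize(im,None,fx=k,fy=k,interpolation=cv2.INTER_CUBIC))
```

```text
[ 0.45138603 -0.11540288  0.0932181 ] [-0.00414575 -0.05692932  1.39394327] 0.0401765236135583
```

View pics/end_top.png

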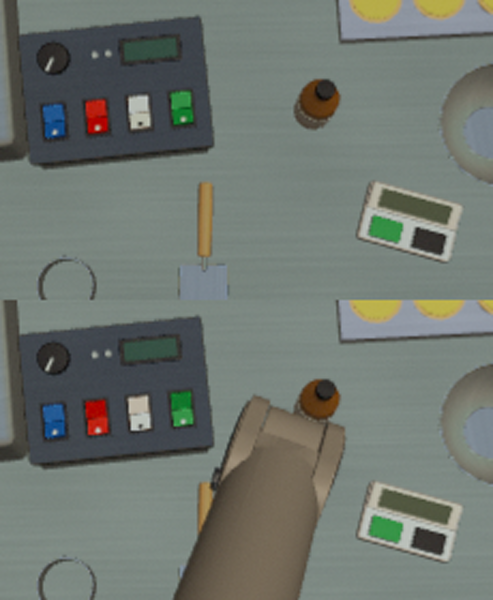

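View pics/end_side.png

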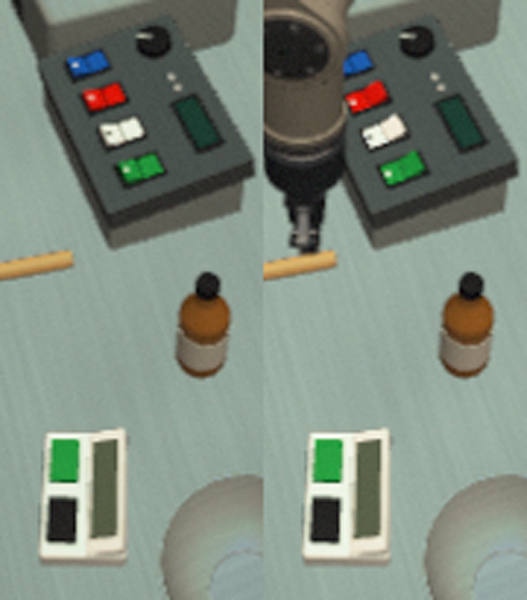

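drive_tool --pt "0 0 0 0 0 0 0" --pt "0 0 0 0 0 0 0" --pt "0 0 0 0 0 0 0"

```text
clock: 17.65
tcp_pos: [0.4505, -0.1181, 0.0931]
orientation: [-1.566, 0.233, -0.232]
contact_force: [-0.3, 0.1, -1.0]
grip_width: 0.0002
```

Run:
```python
from bench import r
o=r.get_obs(); print(o['clock'],o['tcp_pos'],o['contact_force']); print(r.hand_in())
```

```text
17.65 [ 0.45050119 -0.11810733  0.09310225] [-0.29700136  0.06703592 -0.9723579 ]
the job is handed in; nothing more can be done
None
```

I pressed the green mains, white stirrer and red heat rockers on in that order. Then I tapped the timer's green start key, let it come back up, moved the arm clear and handed the job in at 17.65 s.

- **Presses:** with the gripper shut, the highest upward force I read was about 4 N on each rocker. On each one it fell away as the rocker threw over. The start key took 3.5 N at about 4 mm down.
- **Last pictures:** green, white and red all show as switched over, and blue and the dial look unchanged. The timer is in its place with its keys up, and the spatula, bottle, cutter and bowl in those pictures have not moved. The ramekin was outside the last close-ups, though the arm never worked near it. I judged all of this by eye, as joint values cannot be read.
- **One disagreement:** the real fingertips stood about 36 mm higher than the reported TCP. The side and wrist pictures showed it, and the height at first contact confirmed it. I therefore came down in small steps using the force reading instead of the reported height.
- **At hand-in:** the force reading was about 1 N, within its usual noise, with the gripper clear of everything.

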